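Latch the games box with its toggle latch

ROBOT

A 6-joint arm with a two-finger parallel gripper is mounted at the origin on the work surface. World frame = base frame: x ahead of the robot, y to its left, z up, the work surface at z = 0. Lengths are in m, angles in rad, forces in N, time in s.
With the tool pointing down it reaches from about 0.375 to 0.9 m from the base axis. Payload 3.1 kg.
Tool frame: the origin (TCP) lies midway between the tips of the shut fingers; the grasp point (between the pads) lies 19 mm behind it; z points along the fingers, y is the line along which they close (so a half turn about z gives the same grasp; the last joint's range is limited). The gripper opens to 85 mm and grips with 20 to 120 N. Pads are 22 mm wide; open, the fingers measure 114 mm over their backs; the gripper's body (76 mm by 85 mm) begins 54 mm behind the grasp point. The pads swing forward as they close: fully open they stand 13 mm farther back than shut.
Start: joints at [-1.433, 0.527, 1.433, -0, 1.181, -0.178], TCP at [0.195, -0.594, 0.231] pointing down, gripper open.
Joint ranges: [-3.08, 3.08], [-0.75, 2.2], [0.22, 2.44], [-1.43, 4.57], [0, 2.65], [-2.85, 2.85]. Speed limits (rad/s): [2.79, 2.79, 3.14, 3.14, 3.14, 3.14].

INTERFACE

Orientations are given as a unit quaternion [x, y, z, w].
In Python, from station import manip gives the robot as it stands.
- The arm moves only by the tool move_arm, never from a script. Its argument "increments" is a list that holds one entry, the list of rows, each a list of 5 numbers: the gripper's target within -1 to 1 (shut at 1, half-way at 0, fully open at -1), then the shift along the world's x, y, z in m, then the turn about the world's z in degrees. In form: [[[fingers, dx, dy, dz, twist], ...]]. A call has 1 to 8 rows; each row shifts and turns the commanded pose from where the row before left it; what a row does not reach is not made up. A row lasts 1/10 s, in which the tool goes at most 50 mm and 8.59 degrees, less where a joint would pass 70% of its speed; a pose out of reach is approached as far as the arm can. A call with a gripper value outside its range is refused whole. The fingers move at their own pace and stop on an object; "newtons" is the grip in N (left out, the last holds). Time passes only in rows, so rows that do not move let the fingers close. It gives the time, the measured TCP pose, the force, the opening and the grip force at its end, in the units of the state.
- manip.sense(): the state, without advancing time (a new reading comes with each control period).
- manip.snapshot(name): name is "scene" or "top"; returns a dict with "img" (480x640x3 uint8, red, green, blue), "fx", "fy", "cx", "cy" (pixels), "world_to_cam" (4x4, takes a point from world to camera coordinates). Camera axes: x right, y down, z forward; pixel columns grow to the right and rows downward; lengths in m; the calibration is good to about 2 mm. A picture is of the moment at which its call begins. There is no depth.
- manip.sign_off(): hands the job in; it is judged then, once.
Trained networks look in the newest picture that a camera, given by its name, has taken for a name from the list of things; names that differ only in an ending like _2 or _b are one class to them, and where a whole thing is asked for, a point or a joint stands for the part that bears it (a point fixed in the world has none). Each returns a list of dicts, best first, with "confidence" (0 to 1); they miss things now and then, are a little off and sometimes report something else, mostly with a low value. They report only what shows in the picture. A call takes as long as a camera call.
- manip.spot_in(label, camera): "xyz" ([x, y, z] in m, in world coordinates, good to about 4 mm: the middle of the surface that is visible of it).
- manip.mark_of(label, camera): "xyz" ([x, y, z] in m, in world coordinates, good to about 4 mm: a listed point, or the origin of a listed thing).
The state is a dict: "t": time; "q": joint angles; "qd": joint speeds; "tau": joint torques, N m; "tcp_pos": TCP position; "tool_rot": TCP orientation; "force": force on the tool from outside, world axes, zero at the start; "ft_torque": the same for the moment, N m; "finger_gap": opening from 0.0 (shut) to 1.0 (fully open); "gripper_force": force on a finger pad.
Only numpy, scipy, OpenCV 4.12 (cv2) and the standard library are available. Lean on these libraries where they do the work, as an engineer would, in place of code of your own. Each camera call takes 0.05 s, during which the arm holds its last target. There are 200 camera calls.

TASK

Latch the grey steel box: take the wire loop of its toggle latch by the orange tab, feel for the groove of the brass keeper on the sliding lid and hook the loop's bar into it, never forcing the bar down hard on the brass, then let go and gently press the red lever down flat so that the lid is drawn tight and stays so. Leave the dice, the goblin and the paperweight where they are.

Things in the scene. Friction and masses are not known exactly. Their poses are not given: they have to be found in the camera images.
- box: fixed grey steel box, 240 (x) x 160 (y) x 85 mm high, origin at the centre of its underside. Its own +x runs along its length from the lever end to the lid end, z up. On top: a fixed deck on its -x half and, level with it (85 mm up), a blue lid sliding along x on the other half. The latch lies along the centre line (y = 0) and moves in the box's x-z plane.
- lever_pivot (a point): the lever's hinge axis (parallel to the box's y), fixed on the box 40 mm to -x of its centre and 12 mm above the deck
- lever (a joint): angle of the lever, rad: 0 = flat at its stop (level, pointing from the pivot to the box's -x), pi/2 = upright, more = leaning to +x, limit 2.7. Light friction (0.02 N m): it stays where it is left. Starts at 0.6 to 0.8; drawing the loop to +x raises it by itself, to about 1.4 to 2.6 when the bar is in the groove.
- lever_grip (a point): centre of the lever's red grip, 53 mm from the pivot. The lever is a flat strip through the pivot, 16 mm wide, 4 mm thick; the grip is 20 mm wide, 6 mm thick and spans 38 to 68 mm from the pivot. With the bar hooked, pushing it over takes up to about 5 N here, easing off near the end, where it goes over centre and stays flat.
- loop_hinge (a point): hinge of the wire loop on the lever, 20 mm from the pivot (below the pivot when the lever is flat: over-centre). The loop swings freely and falls under its weight; its two side wires run to the bar 13 mm either side of the centre line. It is spring-loaded: pulled with over 7 N it stretches by 1.4 mm per N, up to 26 mm.
- bar (a point): centre of the cross bar at the end of the loop: steel, 5 mm in diameter, 26 mm long along the box's y, 90 mm from loop_hinge. At the start it lies on the lid just short (to -x) of the keeper: lift it over the keeper while moving it to +x. The point's x axis runs along the loop away from the lever, z along the tab.
- tab (a point): centre of the orange finger tab standing on the bar, to be pinched across the box's y: 14 mm wide (y), 8 mm (x), 32 mm tall; its lower end is 1 mm above the bar's axis, its centre 17.5 mm, its top 33 mm
- slot_mark (a point): mark on the lid's top surface beside the keeper's adjusting slot (moves with the lid; axes as the box's). The brass keeper is screwed down so that the middle of its groove's mouth lies anywhere from 1 to 15 mm to +x of this mark, unmeasured and different each time: it must be felt for (or seen). In the groove the bar's centre is 2.5 mm above the mark's height, on top of a ridge 12.5 mm.
- keeper_slot_end (a point): end of that adjusting slot, on the lid's surface 33 mm to +x of slot_mark. The keeper, 17 mm wide (y, between the side wires), is two ridges 10 mm high across y, with a groove between them 7 mm wide at the mouth and floored by the lid. The -x ridge is 4 mm thick and leans over the groove, so that the pulled bar is held under it; the +x ridge is 12 mm thick.
- lid (a joint): how far the lid stands open, m: about 0.008 at the start, resting on its springy rubber seal (0.7 N/mm); 0 = tight shut against its stop
- dice_tray: fixed wooden dice tray, 160 x 200 x 30 mm high, origin at the centre of its underside; bystander
- paperweight: blue glass paperweight, 74 mm across, 49 mm high, origin at its underside; bystander
- goblin: green plastic goblin miniature, 35 mm high on a 25 mm black base, origin at its underside; it stands on the box's deck to the +y side of the lever; bystander
- die_a: red 20 mm die in the tray, origin at its underside; bystander
- die_b: purple 20 mm die in the tray; bystander
- die_c: teal 20 mm die on the box's deck to the -y side of the lever; bystander
- die_d: orange 20 mm die on the shelf; bystander

How it is judged:
By the outcome, as a careful person would: the job done as asked, in the order asked, and still so for the second after the job is handed in, with the robot touching nothing.
It also fails if it takes over 70 s, if anything falls off the work surface, if the arm or the gripper's body presses on something with over 40 N, if the wrist force passes 120 N, or if a joint passes its speed limit or range.

## Working session

There is one attempt and no reset: what is moved stays moved. The work goes in short steps, Python scripts to look and compute and a tool call to move; the robot and the scene stay as the last step left them, time stands still between calls to the robot, and variables do not carry over. Pictures are saved under pics/ and viewed, at most 10 in all, crops included, and the job is handed in when it is done.

Besides the shell and the picture viewer there is one more tool, called after ">>>" in YAML: its name, and indented under it one key for each argument. move_arm: Moves the arm, as the interface text tells. Its arguments: {"type":"object","properties":{"increments":{"type":"array","items":{"type":"array","items":{"type":"array","items":{"type":"number"}}}},"newtons":{"type":"number"}},"required":["increments"]}

```bash
mkdir -p pics; cat > h.py <<'E'
from station import manip
import numpy as np, cv2
def snap(cam,name=None,crop=None,scale=1):
    s=manip.snapshot(cam)
    if name:
        im=s["img"][:,:,::-1]
        if crop: im=im[crop[1]:crop[3],crop[0]:crop[2]]
        if scale!=1: im=cv2.resize(im,None,fx=scale,fy=scale,interpolation=cv2.INTER_CUBIC)
        cv2.imwrite("pics/"+name,im)
    return s
def proj(s,p):
    c=(s["world_to_cam"]@np.append(p,1))[:3]
    return np.array([s["fx"]*c[0]/c[2]+s["cx"],s["fy"]*c[1]/c[2]+s["cy"]])
def onz(s,uv,z):
    "point on the pixel's ray at world height z"
    T=np.linalg.inv(s["world_to_cam"]); o=T[:3,3]
    d=T[:3,:3]@np.array([(uv[0]-s["cx"])/s["fx"],(uv[1]-s["cy"])/s["fy"],1])
    return o+d*(z-o[2])/d[2]
E
python3 - <<'E'
from h import *
np.set_printoptions(precision=4,suppress=True)
S={c:snap(c,c+"0.png") for c in("scene","top")}
for c in S:
    print(c, np.linalg.inv(S[c]["world_to_cam"])[:3,3])
    for l in["box","lever_pivot","lever_grip","bar","tab","slot_mark","keeper_slot_end","goblin","die_c","paperweight","loop_hinge"]:
        r=manip.mark_of(l,c)[:1]
        for a in r:
            x=np.array(a["xyz"]); print(l,round(a["confidence"],2),x,proj(S[c],x).round())
E
```

```text
scene [1.0546 0.7382 0.9522]
box 0.81 [0.5785 0.1114 0.0011] [317. 296.]
lever_pivot 0.77 [0.5363 0.1151 0.0997] [331. 263.]
lever_grip 0.62 [0.4968 0.1124 0.1274] [343. 248.]
bar 0.7 [0.6245 0.1173 0.0826] [303. 285.]
tab 0.58 [0.6123 0.1089 0.1086] [305. 273.]
slot_mark 0.65 [0.627  0.1129 0.0813] [301. 284.]
keeper_slot_end 0.96 [0.6593 0.1082 0.0883] [289. 288.]
goblin 0.5 [0.5173 0.1695 0.0841] [351. 277.]
die_c 0.65 [0.3803 0.393  0.0006] [452. 328.]
paperweight 0.7 [ 0.5922 -0.5034  0.0045] [201. 184.]
loop_hinge 0.62 [0.5276 0.1124 0.1071] [333. 259.]
top [0.2968 0.0428 1.4014]
lever_pivot 0.69 [0.5375 0.1113 0.0948] [291. 239.]
lever_grip 0.51 [0.4976 0.1154 0.1306] [288. 251.]
bar 0.39 [0.6116 0.1104 0.086 ] [292. 214.]
tab 0.39 [0.6121 0.1099 0.1042] [292. 213.]
slot_mark 0.76 [0.6242 0.1068 0.0804] [294. 210.]
keeper_slot_end 0.97 [0.6606 0.1111 0.0862] [293. 198.]
goblin 0.47 [0.5214 0.1641 0.0862] [272. 245.]
die_c 0.51 [0.6339 0.4517 0.0076] [180. 210.]
paperweight 0.83 [ 0.589  -0.4979 -0.0002] [495. 234.]
loop_hinge 0.48 [0.5228 0.1148 0.1084] [289. 244.]
```

```bash
python3 -c "
from station import manip;print(manip.sense())"
```

```text
{'t': 1.2, 'q': array([-1.43252256e+00,  5.27495052e-01,  1.43269718e+00, -1.83485942e-05,
        1.18143297e+00, -1.78469051e-01]), 'qd': array([ 8.85459944e-04,  2.59963500e-04,  7.25864785e-05,  3.63308370e-04,
       -2.34647038e-04, -1.25657375e-04]), 'tau': array([ 1.18792272e-03, -4.42322695e+01, -1.78421098e+01, -1.76826820e-04,
        6.86496041e-04,  1.77285420e-05]), 'tcp_pos': array([ 0.19470778, -0.59386414,  0.23131434]), 'tool_rot': array([ 9.87484889e-01,  1.57713644e-01, -8.15885097e-06, -1.64383275e-05]), 'force': array([-0.15822315,  0.15893991, -0.783159  ]), 'ft_torque': array([-0.03543535, -0.02926928,  0.05606377]), 'gripper_force': 0.0, 'finger_gap': 0.9979209829863863}
```

View pics/scene0.png

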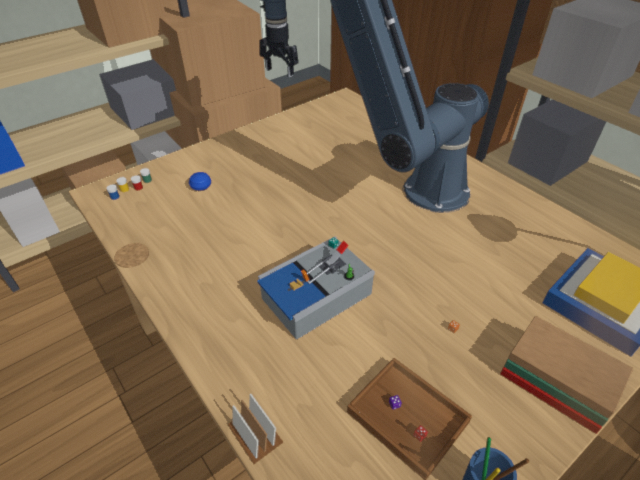

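View pics/top0.png

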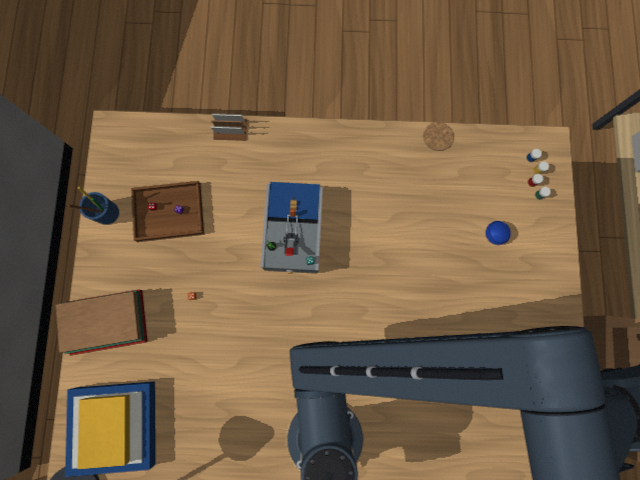

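The scene view shows the box at about (317,290) with the latch on its centre line, and the orange tab at about (304,273). The top view shows the box at about (293,227) nearly aligned with world x, with the goblin at (272,245) and the teal die at (310,260). Next I'll take zoomed crops to get the yaw and the keeper.

```bash
python3 - <<'E'
import cv2
a=cv2.imread("pics/scene0.png")[225:345,245:385]; b=cv2.imread("pics/top0.png")[175:280,250:335]
a=cv2.resize(a,None,fx=4,fy=4,interpolation=cv2.INTER_CUBIC); b=cv2.resize(b,None,fx=5,fy=5,interpolation=cv2.INTER_CUBIC)
cv2.imwrite("pics/s1.png",a);cv2.imwrite("pics/t1.png",b)
E
```

```text
(no output)
```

View pics/s1.png

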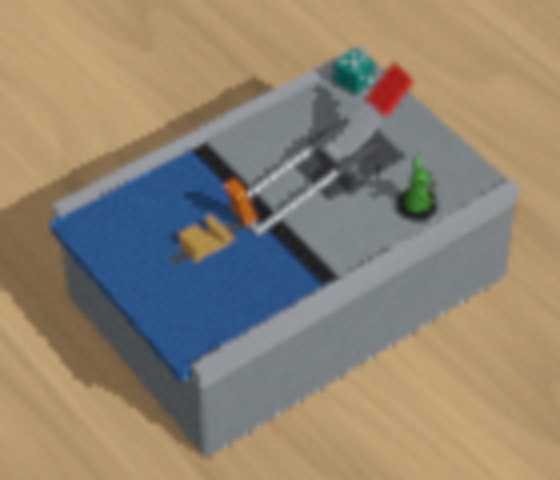

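View pics/t1.png

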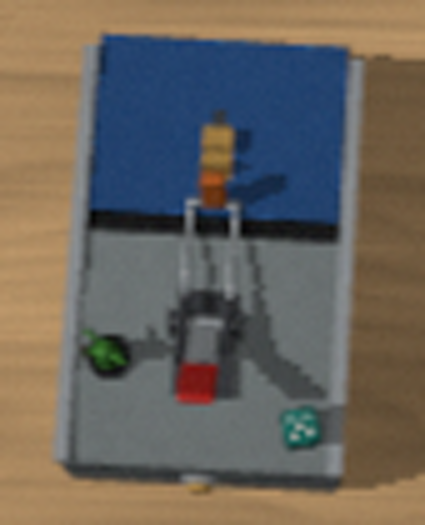

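```bash
python3 - <<'E'
from h import *
np.set_printoptions(precision=4,suppress=True)
s=snap("top");w=snap("scene")
T=lambda u,v,z:onz(s,(250+u/5,175+v/5),z)
C=lambda u,v,z:onz(w,(245+u/4,225+v/4),z)
P=[T(87,46,.085),T(364,60,.085),T(342,490,.085),T(58,475,.085)]
for p in P:print("T",p)
for a,b in((3,0),(2,1)):
    d=P[b]-P[a];print("yaw",np.arctan2(d[1],d[0]),np.hypot(*d[:2]))
d=P[0]-P[1];print("yaw",np.arctan2(-d[0],d[1]),np.hypot(*d[:2]));print("ctr",np.mean(P,0))
L=[C(55,212,.085),C(195,378,.085),C(515,190,.085)]
for p in L:print("S",p)
d=L[1]-L[2];print("yaw",np.arctan2(d[1],d[0]),np.hypot(*d[:2]))
print("keeper far edge",T(219,124,.095),"groove line",T(218,151,.095),"tab top",T(214,186,.115),"tab mid scene",C(241,202,.105),"keeper scene: far end",C(192,250,.095),"groove",C(210,237,.095))
q=lambda l,c:[ (round(a["confidence"],2),np.array(a["xyz"])) for a in manip.mark_of(l,c)[:1]]
for l in["slot_mark","keeper_slot_end","tab","box"]:
    print(l,q(l,"top"),q(l,"scene"))
E
```

```text
T [0.698  0.1855 0.085 ]
T [0.6949 0.0266 0.085 ]
T [0.447  0.0322 0.085 ]
T [0.4507 0.1896 0.085 ]
yaw -0.01631446185470931 0.2472763940039907
yaw -0.022382652347084375 0.24796641410733453
yaw -0.019451109619073995 0.15893392943120163
ctr [0.5726 0.1085 0.085 ]
S [0.6989 0.0347 0.085 ]
S [0.7043 0.1896 0.085 ]
S [0.4643 0.1948 0.085 ]
yaw -0.021629961294971013 0.2401114507642407
keeper far edge [0.6516 0.1077 0.095 ] groove line [0.6358 0.1077 0.095 ] tab top [0.6105 0.1082 0.115 ] tab mid scene [0.6144 0.1131 0.105 ] keeper scene: far end [0.6551 0.1186 0.095 ] groove [0.6406 0.1169 0.095 ]
slot_mark [(0.69, array([0.6235, 0.1096, 0.0783]))] [(0.88, array([0.6216, 0.1121, 0.0845]))]
keeper_slot_end [(0.94, array([0.6571, 0.1102, 0.082 ]))] [(0.69, array([0.6517, 0.1112, 0.0845]))]
tab [(0.53, array([0.6145, 0.1083, 0.1026]))] [(0.62, array([0.6104, 0.107 , 0.1053]))]
box [(0.6, array([0.578 , 0.1104, 0.002 ]))] [(0.97, array([0.5806, 0.11  , 0.003 ]))]
```

>>> move_arm:
  increments:
    - [[-0.5, 0.025, 0.042, 0, -2.4], [-0.5, 0.025, 0.042, 0, -2.4], [-0.5, 0.025, 0.042, 0, -2.4], [-0.5, 0.025, 0.042, 0, -2.4], [-0.5, 0.025, 0.042, 0, -2.4], [-0.5, 0.025, 0.042, 0, -2.4], [-0.5, 0.025, 0.042, 0, -2.4], [-0.5, 0.025, 0.042, 0, -2.4]]
  newtons: 25

```text
t: 2.5
tcp_pos: [0.3956, -0.2563, 0.2317]
tool_rot: [1.0, -0.01, 0.0, 0.0]
force: [0.6, -0.1, 0.2]
finger_gap: 0.755
gripper_force: 0.0
```

>>> move_arm:
  increments:
    - [[-0.3, 0.025, 0.042, 0, 0], [-0.3, 0.025, 0.042, 0, 0], [-0.3, 0.025, 0.042, 0, 0], [-0.3, 0.025, 0.042, 0, 0], [-0.3, 0.025, 0.042, 0, 0], [-0.3, 0.025, 0.042, 0, 0], [-0.3, 0.025, 0.042, 0, 0], [-0.3, 0.025, 0.042, 0, 0]]

```text
t: 3.3
tcp_pos: [0.5956, 0.0801, 0.2315]
tool_rot: [1.0, -0.009, 0.0, 0.0]
force: [-0.3, -0.5, 0.2]
finger_gap: 0.65
gripper_force: 0.0
```

```bash
cat > st.py <<'E'
from h import *
np.set_printoptions(precision=4,suppress=True)
s=manip.sense();print(s["t"],s["tcp_pos"],"F",s["force"],"M",s["ft_torque"],s["finger_gap"],s["gripper_force"],"rot",s["tool_rot"])
E
python3 st.py
```

```text
3.3 [0.5956 0.0801 0.2315] F [-0.3244 -0.4843  0.1709] M [-0.0003 -0.0735  0.0233] 0.650161498079065 0.0 rot [ 1.     -0.009   0.0003  0.0001]
```

>>> move_arm:
  increments:
    - [[-0.3, 0.009, 0.015, -0.03, 0], [-0.3, 0.009, 0.014, -0.03, 0], [-0.3, 0, 0, -0.03, 0], [-0.3, 0, 0, -0.02, 0], [-0.3, 0, 0, -0.01, 0], [-0.3, 0, 0, -0.01, 0], [-0.3, 0, 0, 0, 0], [-0.3, 0, 0, 0, 0]]

```text
t: 4.1
tcp_pos: [0.6134, 0.107, 0.1021]
tool_rot: [1.0, -0.009, 0.001, -0.0]
force: [0.8, 0.1, -0.7]
finger_gap: 0.652
gripper_force: 0.0
```

```bash
python3 st.py; python3 - <<'E'
from h import *
snap("scene","s2.png",(255,215,355,305),6)
for l in("tab","bar","slot_mark"):print(l,[(round(a["confidence"],2),np.round(a["xyz"],4)) for a in manip.mark_of(l,"scene")[:1]])
E
```

```text
4.1 [0.6134 0.107  0.1021] F [ 0.7628  0.102  -0.7035] M [ 0.0309 -0.0031  0.0229] 0.6518331930486743 0.0 rot [ 1.     -0.0093  0.0008 -0.    ]
tab [(0.45, array([0.614 , 0.1064, 0.1062]))]
bar [(0.55, array([0.6106, 0.1112, 0.0866]))]
slot_mark [(0.73, array([0.4997, 0.1141, 0.1302]))]
```

View pics/s2.png

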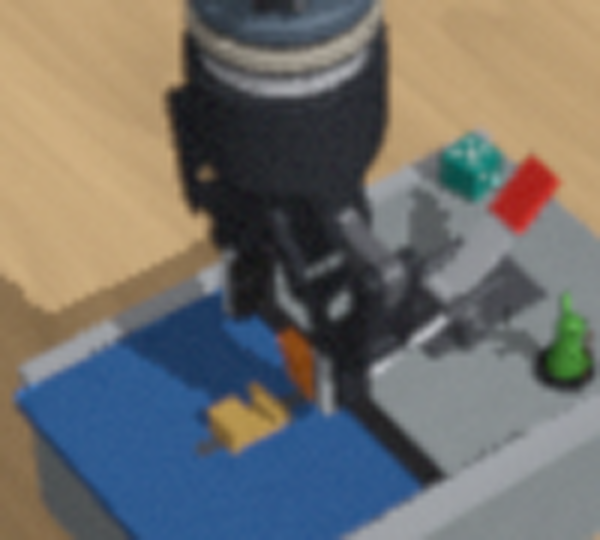

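The near finger is at (345,390), the orange tab stands between the fingers at (297,360), and the keeper's thin and thick ridges are at (270,400) and (235,425). I'm closing on the tab.

>>> move_arm:
  increments:
    - [[1, 0, 0, 0, 0], [1, 0, 0, 0, 0], [1, 0, 0, 0, 0], [1, 0, 0, 0, 0], [1, 0, 0, 0, 0], [1, 0, 0, 0, 0], [1, 0, 0, 0, 0], [1, 0, 0, 0, 0]]
  newtons: 25

```text
t: 5.1
tcp_pos: [0.613, 0.1081, 0.1017]
tool_rot: [1.0, -0.009, 0.0, -0.001]
force: [0.0, 5.9, 4.0]
finger_gap: 0.154
gripper_force: 28.5
```

>>> move_arm:
  increments:
    - [[1, 0, 0.001, 0.004, 0], [1, 0, 0, 0.004, 0], [1, 0, 0, 0.004, 0], [1, 0, 0, 0.004, 0], [1, 0, 0, 0.002, 0], [1, 0, 0, 0, 0]]

```text
t: 5.7
tcp_pos: [0.6129, 0.1083, 0.1197]
tool_rot: [1.0, -0.009, 0.0, -0.0]
force: [0.9, 5.1, -2.7]
finger_gap: 0.153
gripper_force: 27.7
```

```bash
python3 st.py; python3 - <<'E'
from h import *
for c in("scene","top"):
  snap(c)
  for l in("tab","bar","lever_grip","keeper_slot_end","slot_mark"):print(c,l,[(round(a["confidence"],2),np.round(a["xyz"],4)) for a in manip.mark_of(l,c)[:1]])
E
```

```text
5.7 [0.6129 0.1083 0.1197] F [ 0.9196  5.1015 -2.6923] M [ 0.8994 -0.2811  0.0079] 0.15274799369766462 27.73860454559326 rot [ 1.     -0.0092  0.0004 -0.0002]
scene tab [(0.49, array([0.6142, 0.1069, 0.1229]))]
scene bar [(0.38, array([0.613 , 0.1143, 0.1029]))]
scene lever_grip [(0.74, array([0.5065, 0.1147, 0.1401]))]
scene keeper_slot_end [(0.82, array([0.6531, 0.1081, 0.0856]))]
scene slot_mark [(0.92, array([0.6248, 0.1129, 0.0836]))]
top tab []
top bar []
top lever_grip []
top keeper_slot_end []
top slot_mark []
```

>>> move_arm:
  increments:
    - [[1, 0.005, 0.0005, 0, 0], [1, 0.006, 0, 0, 0], [1, 0.006, 0, 0, 0], [1, 0.005, 0, 0, 0], [1, 0.004, 0, 0, 0], [1, 0.001, 0, 0, 0], [1, 0, 0, 0, 0]]

```text
t: 7.0
tcp_pos: [0.6404, 0.1084, 0.1191]
tool_rot: [1.0, -0.009, 0.001, 0.0]
force: [1.1, 3.8, -1.6]
finger_gap: 0.152
gripper_force: 27.9
```

```bash
python3 st.py; python3 - <<'E'
from h import *
snap("scene","s3.png",(255,215,355,305),6)
for l in("tab","bar","lever_grip","keeper_slot_end","slot_mark"):print(l,[(round(a["confidence"],2),np.round(a["xyz"],4)) for a in manip.mark_of(l,"scene")[:1]])
E
```

```text
7.0 [0.6404 0.1084 0.1191] F [ 1.1486  3.7708 -1.561 ] M [ 0.4471 -0.1112 -0.0655] 0.15214094139690648 27.873069941997528 rot [ 1.     -0.0091  0.0006  0.0002]
tab [(0.62, array([0.643 , 0.1069, 0.1205]))]
bar []
lever_grip [(0.72, array([0.5756, 0.1117, 0.1314]))]
keeper_slot_end [(0.62, array([0.6532, 0.1092, 0.0843]))]
slot_mark [(0.83, array([0.6285, 0.1127, 0.0814]))]
```

View pics/s3.png

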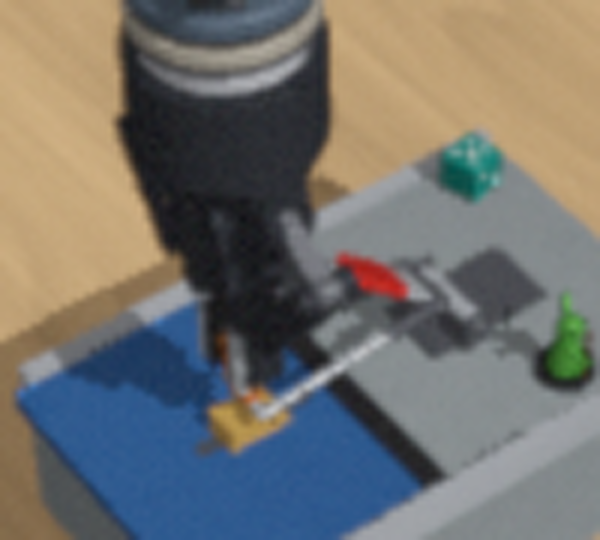

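The bar's near end is at (265,412), just above the keeper at (245,420), and the red lever leans over to +x at (372,277). I'll lower gently from here.

>>> move_arm:
  increments:
    - [[1, 0, 0.0005, -0.003, 0], [1, 0, 0, -0.002, 0], [1, 0, 0, -0.001, 0], [1, 0, 0, 0, 0]]

```text
t: 7.7
tcp_pos: [0.641, 0.1089, 0.1139]
tool_rot: [1.0, -0.009, 0.001, 0.0]
force: [3.2, 1.6, 2.6]
finger_gap: 0.153
gripper_force: 28.3
```

>>> move_arm:
  increments:
    - [[1, 0, 0, -0.001, 0], [1, 0, 0, 0, 0]]

```text
t: 7.9
tcp_pos: [0.6408, 0.109, 0.1127]
tool_rot: [1.0, -0.009, 0.001, 0.0]
force: [3.9, 0.5, 3.0]
finger_gap: 0.153
gripper_force: 28.3
```

```bash
python3 st.py; python3 - <<'E'
from h import *
s=snap("scene");print(onz(s,(255+265/6,215+410/6),.105))
E
```

```text
7.9 [0.6408 0.109  0.1127] F [3.9382 0.5233 3.0469] M [ 0.2436 -0.3859  0.0017] 0.15287244576191802 28.315088152885437 rot [ 1.     -0.0092  0.0012  0.    ]
[0.6406498  0.12426082 0.105     ]
```

>>> move_arm:
  increments:
    - [[1, 0, 0, -0.001, 0], [1, 0, 0, 0, 0]]

```text
t: 8.15
tcp_pos: [0.6396, 0.1091, 0.1112]
tool_rot: [1.0, -0.009, -0.0, 0.0]
force: [3.6, 2.1, 2.4]
finger_gap: 0.153
gripper_force: 28.3
```

>>> move_arm:
  increments:
    - [[1, 0, 0, -0.001, 0], [1, 0, 0, 0, 0]]

```text
t: 8.35
tcp_pos: [0.6394, 0.1091, 0.11]
tool_rot: [1.0, -0.009, -0.0, 0.0]
force: [3.1, 2.4, 2.0]
finger_gap: 0.152
gripper_force: 28.3
```

>>> move_arm:
  increments:
    - [[1, 0, 0, -0.001, 0], [1, 0, 0, 0, 0]]

```text
t: 8.55
tcp_pos: [0.6394, 0.1091, 0.109]
tool_rot: [1.0, -0.009, -0.0, 0.0]
force: [2.4, 1.6, 0.5]
finger_gap: 0.153
gripper_force: 28.3
```

>>> move_arm:
  increments:
    - [[1, 0, 0, -0.001, 0], [1, 0, 0, 0, 0]]

```text
t: 8.75
tcp_pos: [0.6394, 0.1092, 0.1081]
tool_rot: [1.0, -0.009, -0.0, -0.0]
force: [3.5, 1.9, 2.2]
finger_gap: 0.157
gripper_force: 28.3
```

>>> move_arm:
  increments:
    - [[1, 0, 0, -0.001, 0], [1, 0, 0, 0, 0]]

```text
t: 8.95
tcp_pos: [0.6394, 0.1091, 0.1071]
tool_rot: [1.0, -0.009, -0.0, -0.0]
force: [1.3, 1.0, 1.1]
finger_gap: 0.156
gripper_force: 28.2
```

>>> move_arm:
  increments:
    - [[1, 0, 0, -0.001, 0], [1, 0, 0, 0, 0]]

```text
t: 9.15
tcp_pos: [0.6394, 0.1092, 0.1061]
tool_rot: [1.0, -0.009, -0.0, -0.0]
force: [2.1, 1.4, 2.0]
finger_gap: 0.152
gripper_force: 28.3
```

```bash
python3 st.py; python3 - <<'E'
from h import *
snap("scene","s4.png",(275,240,345,300),10)
for l in("tab","bar","lever_grip"):print(l,[(round(a["confidence"],2),np.round(a["xyz"],4)) for a in manip.mark_of(l,"scene")[:1]])
E
```

```text
9.15 [0.6394 0.1092 0.1061] F [2.0671 1.3527 2.0466] M [ 0.2332 -0.0497 -0.0051] 0.1520300747308655 28.268587589263916 rot [ 1.     -0.0092 -0.0004 -0.    ]
tab []
bar [(0.63, array([0.574 , 0.1118, 0.1376]))]
lever_grip [(0.74, array([0.5709, 0.1127, 0.1341]))]
```

View pics/s4.png

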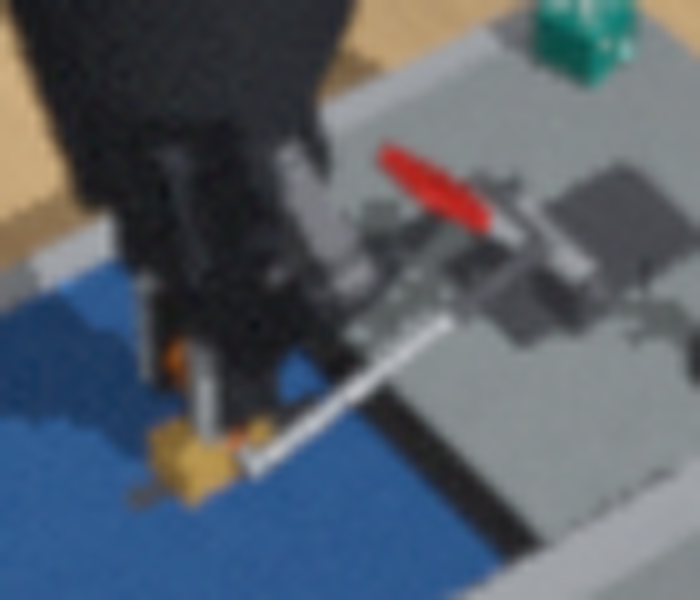

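The bar's end at (250,465) now sits between the thick ridge (190,460) and the thin ridge (265,430), so it is entering the groove. I'll continue down carefully.

>>> move_arm:
  increments:
    - [[1, 0, 0, -0.001, 0], [1, 0, 0, -0.001, 0], [1, 0, 0, 0, 0]]

```text
t: 9.65
tcp_pos: [0.6395, 0.1091, 0.1041]
tool_rot: [1.0, -0.009, -0.0, -0.0]
force: [1.5, 1.5, 2.8]
finger_gap: 0.156
gripper_force: 28.2
```

>>> move_arm:
  increments:
    - [[1, 0, 0, -0.001, 0], [1, 0, 0, 0, 0]]

```text
t: 9.85
tcp_pos: [0.6395, 0.1092, 0.1031]
tool_rot: [1.0, -0.009, -0.0, -0.0]
force: [0.5, 1.5, 1.9]
finger_gap: 0.156
gripper_force: 28.2
```

>>> move_arm:
  increments:
    - [[1, 0, 0, -0.001, 0], [1, 0, 0, 0, 0]]

```text
t: 10.05
tcp_pos: [0.6396, 0.1091, 0.1021]
tool_rot: [1.0, -0.009, -0.0, 0.0]
force: [1.8, 1.3, 2.5]
finger_gap: 0.153
gripper_force: 28.2
```

>>> move_arm:
  increments:
    - [[1, 0, 0, -0.001, 0], [1, -0.001, 0, 0, 0], [1, -0.001, 0, 0, 0], [1, 0, 0, 0, 0]]

```text
t: 10.45
tcp_pos: [0.6386, 0.1091, 0.1016]
tool_rot: [1.0, -0.009, 0.001, -0.0]
force: [3.9, 1.5, 2.0]
finger_gap: 0.15
gripper_force: 28.2
```

>>> move_arm:
  increments:
    - [[1, -0.001, 0, 0, 0], [1, -0.001, 0, 0, 0], [1, 0, 0, 0, 0]]

```text
t: 10.75
tcp_pos: [0.6364, 0.1092, 0.1016]
tool_rot: [1.0, -0.009, 0.001, -0.0]
force: [4.0, 1.7, 1.9]
finger_gap: 0.153
gripper_force: 28.2
```

>>> move_arm:
  increments:
    - [[0.4, 0, 0, 0, 0], [0.2, 0, 0, 0, 0], [0.1, 0, 0, 0, 0], [0, 0, 0, 0, 0], [0, 0, 0, 0.01, 0], [0, 0, 0, 0.02, 0], [0, 0, 0, 0.03, 0], [0, 0, 0, 0.04, 0]]

```text
t: 11.55
tcp_pos: [0.6343, 0.109, 0.2011]
tool_rot: [1.0, -0.009, -0.002, 0.0]
force: [0.8, -0.7, -0.1]
finger_gap: 0.495
gripper_force: 0.0
```

>>> move_arm:
  increments:
    - [[1, 0.03, -0.03, 0.01, 0], [1, 0.03, -0.04, 0, 0], [1, 0, -0.04, 0, 0], [1, 0, -0.01, 0, 0], [1, 0, 0, 0, 0]]

```text
t: 12.05
tcp_pos: [0.6955, -0.0129, 0.2116]
tool_rot: [1.0, -0.011, -0.0, -0.0]
force: [0.0, -0.3, -0.4]
finger_gap: -0.004
gripper_force: 0.0
```

```bash
python3 st.py; python3 - <<'E'
from h import *
a=manip.snapshot("scene")["img"][240:300,275:345,::-1]; b=manip.snapshot("top")["img"][180:270,250:335,::-1]
a=cv2.resize(a,(490,420),interpolation=cv2.INTER_CUBIC);b=cv2.resize(b,(310,420),interpolation=cv2.INTER_CUBIC)
cv2.imwrite("pics/s5.png",np.hstack([a,b]))
for c in("scene","top"):
 for l in("tab","bar","lever_grip","loop_hinge","lever_pivot","slot_mark","keeper_slot_end"):print(c,l,[(round(a["confidence"],2),np.round(a["xyz"],4)) for a in manip.mark_of(l,c)[:1]])
E
```

```text
12.05 [ 0.6955 -0.0129  0.2116] F [ 0.0337 -0.2882 -0.4247] M [ 0.0467 -0.0368  0.0753] -0.004054711175350772 0.0 rot [ 0.9999 -0.0108 -0.0002 -0.    ]
scene tab [(0.46, array([0.6241, 0.1124, 0.0845]))]
scene bar [(0.61, array([0.6324, 0.1123, 0.0879]))]
scene lever_grip [(0.74, array([0.567 , 0.1115, 0.1409]))]
scene loop_hinge [(0.68, array([0.5519, 0.1121, 0.1147]))]
scene lever_pivot [(0.66, array([0.5342, 0.1161, 0.0979]))]
scene slot_mark [(0.98, array([0.6233, 0.1107, 0.0832]))]
scene keeper_slot_end [(0.94, array([0.6511, 0.1091, 0.0871]))]
top tab [(0.57, array([0.6379, 0.1073, 0.1033]))]
top bar [(0.55, array([0.6351, 0.1083, 0.0872]))]
top lever_grip [(0.48, array([0.5695, 0.1149, 0.1409]))]
top loop_hinge [(0.4, array([0.5472, 0.1137, 0.1148]))]
top lever_pivot [(0.63, array([0.6336, 0.45  , 0.0078]))]
top slot_mark [(0.71, array([0.6202, 0.1075, 0.0833]))]
top keeper_slot_end [(0.76, array([0.6576, 0.1076, 0.0854]))]
```

View pics/s5.png

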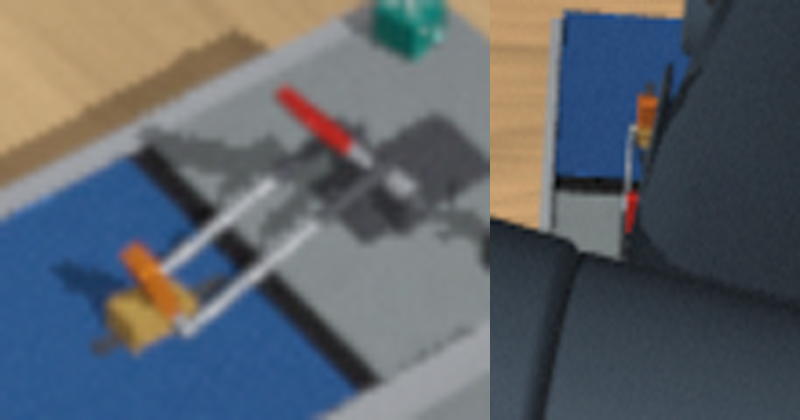

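The bar is hooked in the groove between the ridges at (180,320), and the lever leans to +x with its red grip at (315,120). Next I go behind the lever with shut fingers.

>>> move_arm:
  increments:
    - [[1, -0.028, 0.041, 0, 0], [1, -0.028, 0.041, 0, 0], [1, -0.027, 0.041, 0, 0], [1, 0, 0, -0.02, 0], [1, 0, 0, -0.03, 0], [1, 0, 0, -0.02, 0], [1, 0, 0, 0, 0]]

```text
t: 13.55
tcp_pos: [0.6104, 0.1122, 0.1384]
tool_rot: [1.0, -0.009, -0.003, 0.0]
force: [-0.4, 0.5, -0.3]
finger_gap: 0.001
gripper_force: 0.0
```

```bash
python3 - <<'E'
import numpy as np
p=None
for th,R in[(1.57,.055),(1.3,.056),(1.05,.057),(.8,.058),(.55,.059),(.3,.06),(.15,.06),(0,.06)]:
    t=np.array([.538-R*np.cos(th)+.003*np.sin(th)+.011,.097+R*np.sin(th)+.003*np.cos(th)])
    print(th,t.round(4),None if p is None else (t-p).round(4)); p=t
E
```

```text
1.57 [0.552 0.152] None
1.3 [0.5369 0.1518] [-0.015  -0.0002]
1.05 [0.5232 0.1479] [-0.0137 -0.0038]
0.8 [0.5107 0.1407] [-0.0125 -0.0072]
0.55 [0.5003 0.1304] [-0.0105 -0.0103]
0.3 [0.4926 0.1176] [-0.0077 -0.0128]
0.15 [0.4901 0.1089] [-0.0024 -0.0087]
0 [0.489 0.1  ] [-0.0011 -0.0089]
```

>>> move_arm:
  increments:
    - [[1, -0.01, 0, 0, 0], [1, -0.006, 0, 0, 0], [1, -0.004, 0, 0, 0], [1, -0.004, 0, 0.001, 0], [1, -0.004, 0, 0.001, 0], [1, -0.004, 0, 0.001, 0]]

```text
t: 14.15
tcp_pos: [0.5824, 0.112, 0.1457]
tool_rot: [1.0, -0.009, 0.002, -0.0]
force: [3.1, -0.3, 1.6]
finger_gap: -0.001
gripper_force: 1.4
```

>>> move_arm:
  increments:
    - [[1, -0.004, 0, 0.001, 0], [1, -0.004, 0, 0.002, 0], [1, -0.004, 0, 0.002, 0], [1, -0.004, 0, 0.002, 0], [1, -0.004, 0, 0.002, 0], [1, -0.004, 0, 0.002, 0]]

```text
t: 14.75
tcp_pos: [0.5561, 0.1121, 0.155]
tool_rot: [1.0, -0.009, -0.0, 0.0]
force: [3.0, -0.2, -1.9]
finger_gap: 0.002
gripper_force: 1.4
```

>>> move_arm:
  increments:
    - [[1, -0.005, 0, 0, 0], [1, -0.005, 0, 0, 0], [1, -0.005, 0, -0.001, 0], [1, -0.005, 0, -0.001, 0], [1, -0.005, 0, -0.002, 0], [1, -0.005, 0, -0.002, 0]]

```text
t: 15.35
tcp_pos: [0.5263, 0.1122, 0.1495]
tool_rot: [1.0, -0.009, 0.0, -0.0]
force: [2.4, 1.1, 3.8]
finger_gap: -0.002
gripper_force: 1.9
```

```bash
python3 st.py; python3 - <<'E'
from h import *
snap("scene","s6.png",(265,210,375,300),6)
for l in("tab","bar","lever_grip","lever_pivot"):print(l,[(round(a["confidence"],2),np.round(a["xyz"],4)) for a in manip.mark_of(l,"scene")[:1]])
E
```

```text
15.35 [0.5263 0.1122 0.1495] F [2.4249 1.0555 3.83  ] M [ 0.1754 -0.3349 -0.0449] -0.0015139255643908743 1.8667764868587255 rot [ 1.     -0.0091  0.0001 -0.    ]
tab [(0.43, array([0.6288, 0.1062, 0.1075]))]
bar [(0.4, array([0.625 , 0.1104, 0.0872]))]
lever_grip [(0.74, array([0.5159, 0.116 , 0.1437]))]
lever_pivot [(0.55, array([0.5365, 0.1131, 0.0986]))]
```

View pics/s6.png

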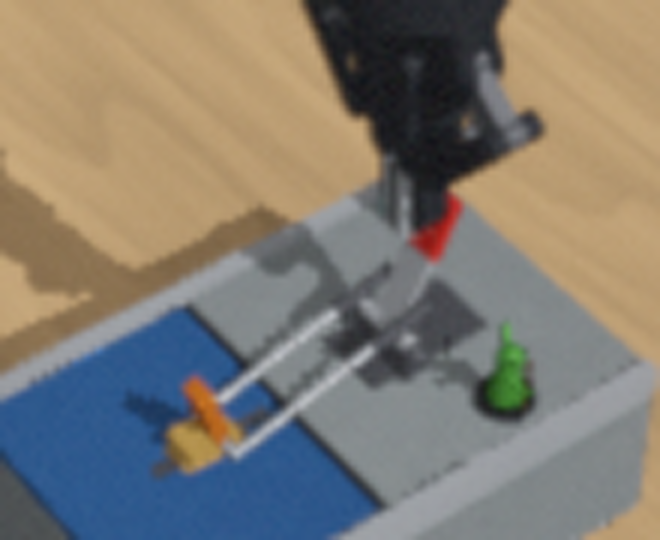

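The lever now leans to −x under the finger at (430,235), the bar is still hooked at (235,450), and the lid gap has nearly closed. I'll continue along the arc.

>>> move_arm:
  increments:
    - [[1, -0.005, 0, -0.003, 0], [1, -0.005, 0, -0.003, 0], [1, -0.005, 0, -0.003, 0], [1, -0.004, 0, -0.003, 0], [1, -0.003, 0, -0.003, 0], [1, -0.003, 0, -0.004, 0]]

```text
t: 16.2
tcp_pos: [0.5009, 0.1121, 0.1299]
tool_rot: [1.0, -0.009, -0.001, 0.0]
force: [2.3, 0.3, 0.9]
finger_gap: -0.001
gripper_force: 0.9
```

>>> move_arm:
  increments:
    - [[1, -0.003, 0, -0.004, 0], [1, -0.003, 0, -0.004, 0], [1, -0.002, 0, -0.004, 0], [1, -0.001, 0, -0.004, 0]]

```text
t: 16.6
tcp_pos: [0.4912, 0.1122, 0.1136]
tool_rot: [1.0, -0.009, -0.001, 0.0]
force: [-1.4, -0.5, 0.2]
finger_gap: 0.003
gripper_force: 0.0
```

```bash
python3 st.py; python3 - <<'E'
from h import *
snap("scene")
for l in("bar","lever_grip"):print(l,[(round(a["confidence"],2),np.round(a["xyz"],4)) for a in manip.mark_of(l,"scene")[:1]])
E
```

```text
16.6 [0.4912 0.1122 0.1136] F [-1.4039 -0.5406  0.2238] M [-0.0204  0.0809  0.0699] 0.0031751149589004006 0.020329373110143933 rot [ 1.     -0.0091 -0.0015  0.0001]
bar [(0.6, array([0.6221, 0.1106, 0.0845]))]
lever_grip []
```

Now I press down gently to flat.

>>> move_arm:
  increments:
    - [[1, -0.001, 0, -0.004, 0], [1, 0, 0, -0.004, 0], [1, 0, 0, -0.002, 0], [1, 0, 0, -0.001, 0], [1, 0, 0, 0, 0]]

```text
t: 17.25
tcp_pos: [0.4917, 0.1121, 0.1031]
tool_rot: [1.0, -0.009, -0.0, 0.0]
force: [-0.5, 1.3, 0.1]
finger_gap: 0.003
gripper_force: 0.0
```

>>> move_arm:
  increments:
    - [[1, 0, 0, -0.001, 0], [1, 0, 0, -0.001, 0], [1, 0, 0, 0, 0]]

```text
t: 17.55
tcp_pos: [0.4917, 0.1121, 0.1013]
tool_rot: [1.0, -0.009, -0.0, -0.0]
force: [0.0, 0.7, -0.3]
finger_gap: 0.001
gripper_force: 0.0
```

>>> move_arm:
  increments:
    - [[1, 0, 0, -0.001, 0], [1, 0, 0, -0.001, 0], [1, 0, 0, 0, 0]]

```text
t: 17.85
tcp_pos: [0.4918, 0.1121, 0.0999]
tool_rot: [1.0, -0.009, 0.0, 0.0]
force: [-0.9, -0.4, 4.0]
finger_gap: -0.001
gripper_force: 2.4
```

Contact came at the flat height (about 4 N at z ≈ 0.100). I'm retreating to check.

>>> move_arm:
  increments:
    - [[1, 0, 0, -0.001, 0], [1, 0, 0, 0.01, 0], [1, 0, 0, 0.03, 0], [1, 0, 0, 0.04, 0], [1, 0, -0.04, 0.02, 0], [1, 0, -0.05, 0, 0], [1, 0, -0.05, 0, 0], [1, 0, -0.04, 0, 0]]

```text
t: 18.65
tcp_pos: [0.4918, -0.0701, 0.199]
tool_rot: [1.0, -0.009, 0.001, 0.0]
force: [0.1, 0.2, 0.4]
finger_gap: 0.004
gripper_force: 0.0
```

```bash
python3 st.py; python3 - <<'E'
from h import *
a=manip.snapshot("scene")["img"][232:302,265:375,::-1]
cv2.imwrite("pics/s7.png",cv2.resize(a,None,fx=7,fy=7,interpolation=cv2.INTER_CUBIC))
for l in("bar","lever_grip","slot_mark","goblin"):print(l,[(round(a["confidence"],2),np.round(a["xyz"],4)) for a in manip.mark_of(l,"scene")[:1]])
E
```

```text
18.65 [ 0.4918 -0.0701  0.199 ] F [0.111  0.1985 0.375 ] M [-0.0292 -0.0431  0.0004] 0.0037348812212284516 0.0 rot [ 1.     -0.0093  0.0008  0.0004]
bar [(0.6, array([0.625 , 0.1108, 0.0855]))]
lever_grip [(0.82, array([0.4859, 0.1128, 0.0938]))]
slot_mark [(0.88, array([0.616 , 0.1148, 0.0847]))]
goblin [(0.43, array([0.5178, 0.1672, 0.085 ]))]
```

View pics/s7.png

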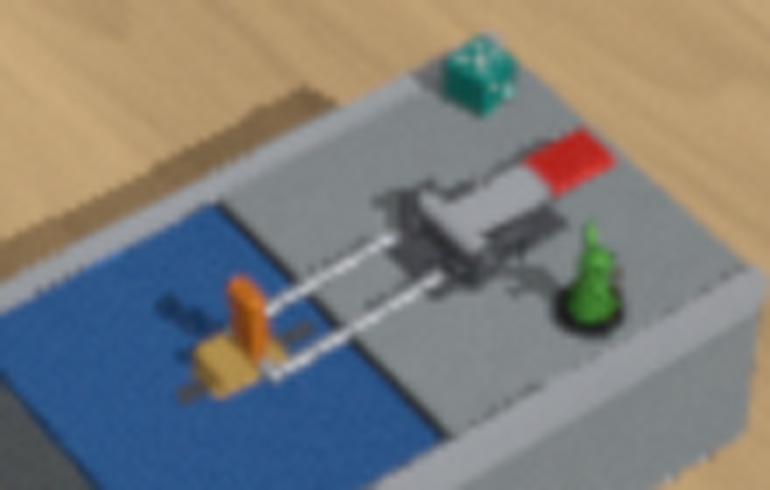

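The lever lies flat (570,160), the lid is shut against the deck (thin line at (330,320)), the bar is hooked at (270,365), and the goblin and die haven't moved.

```bash
python3 -c "
from station import manip;print(manip.sign_off())"
```

```text
the job is handed in; nothing more can be done
None
```

The box is latched and handed in at about 19 s of the 70 s: the bar is hooked in the keeper, the lever is flat and the lid looks drawn shut. The goblin and the die on the deck are where they were, and I never went near the paperweight or the other dice.

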